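Reset the press timer under its sliding cover

ROBOT

A 6-joint arm with a two-finger parallel gripper is mounted at the origin on the work surface. World frame = base frame: x ahead of the robot, y to its left, z up, the work surface at z = 0. Lengths are in m, angles in rad, forces in N, time in s.
With the tool pointing down it reaches from about 0.425 to 0.95 m from the base axis. Payload 3.5 kg.
Tool frame: the origin (TCP) lies at the very end of the fingers, on their centre line; the grasp point (between the pads) lies 19 mm behind it (grip_depth is the distance from the TCP to the grasp point, in m); x points along the fingers, z is the direction in which the jaws open and shut, and the axes are right-handed (so a half turn about x gives the same grasp; the last joint's range is limited). The gripper opens to 85 mm and grips with 20 to 120 N. Pads are 22 mm wide; open, the fingers measure 114 mm over their backs; the gripper's body (76 mm by 85 mm) begins 54 mm behind the grasp point. The pads swing forward as they close: fully open they stand 13 mm farther back than shut.
Start: joints at [1.171, 0.286, 1.577, -0, 1.279, -0.15], TCP at [0.167, 0.654, 0.231] pointing down, gripper open.
Joint ranges: [-2.77, 2.77], [-0.9, 2.22], [0.21, 2.48], [-1.53, 4.67], [0.24, 2.81], [-2.84, 2.84]. Speed limits (rad/s): [2.79, 2.79, 3.14, 3.14, 3.14, 3.14].

INTERFACE

Orientations are given as a unit quaternion [x, y, z, w].
In Python, from plant import get_state, read_camera, calibration, sign_off, recognise, grip_depth gives the robot as it stands. The module is installed in compiled form; this text tells all that it offers.
- The arm moves only by the tool servo_tool, never from a script. Its argument "deltas" is a list that holds one entry, the list of rows, each a list of 4 numbers: the shift along the world's x, y, z scaled (see below), then the turn about the world's z scaled (see below). In form: [[[tx, ty, tz, spin], ...]]. A call has exactly 5 rows; each row is the pose to reach, as a shift and turn from the pose commanded when the call began; what a row does not reach only later rows make up. The controller multiplies each number of a shift by 10 cm and each number of a turn by 90 degrees. A row lasts 1/10 s, in which the tool goes at most 50 mm and 8.59 degrees, less where a joint would pass 70% of its speed; a pose out of reach is approached as far as the arm can. A call with a number of a shift or a turn outside -1 to 1 is refused whole. A call with a gripper value outside its range is refused whole. "claw" is the gripper's target within -1 to 1 (fully open at 1, half-way at 0, shut at -1), set as the call begins (left out, the last holds). The fingers move at their own pace and stop on an object; "force" is the grip in N (left out, the last holds). Time passes only in rows, so rows that repeat a pose let the fingers close, or fill a call up. It gives the time, the measured TCP pose, the force and the opening at its end, in the units of the state.
- get_state(): the state, without advancing time (a new reading comes with each control period).
- read_camera(name): name is "scene" or "side" or "wrist"; returns the picture (420x560x3 uint8, blue, green, red); there is no depth.
- calibration(name): a dict with "intrinsics" (3x3 intrinsics, pixels), "R" (3x3) and "t" (3): a world point X has camera coordinates R X + t; the wrist camera has in their place "T_tool_cam" (4x4, takes a point from camera to tool coordinates, whose origin is the TCP and whose axes are the tool frame's). Camera axes: x right, y down, z forward; pixel columns grow to the right and rows downward; lengths in m; the calibration is good to about 2 mm. A picture is of the moment at which its call begins: read the wrist's pose just before it. calibration takes no time and is no camera call.
- sign_off(): hands the job in, once; it reports no verdict.
Trained networks look in the newest picture that a camera, given by its name, has taken for a name from the list of things; names that differ only in an ending like _2 or _b are one class to them, and where a whole thing is asked for, a point or a joint stands for the part that bears it (a point fixed in the world has none). Each returns a list of dicts, best first, with "p" (0 to 1); they miss things now and then, are a little off and sometimes report something else, mostly with a low value. They report only what shows in the picture. A call takes as long as a camera call.
- recognise(camera, query): "at" ([x, y, z] in m, in world coordinates, good to about 4 mm: the middle of the surface that is visible of it).
The state is a dict: "time": time; "qpos": joint angles; "dq": joint speeds; "joint_efforts": joint torques, N m; "eef_pos": TCP position; "tcp_rot": TCP orientation; "contact_force": force on the tool from outside, world axes, zero at the start; "wrist_torque": the same for the moment, N m; "opening": opening from 0.0 (shut) to 1.0 (fully open).
Only numpy, scipy, OpenCV 4.12 (cv2) and the standard library are available. Lean on these libraries where they do the work, as an engineer would, in place of code of your own. Each camera call takes 0.05 s, during which the arm holds its last target. There are 200 camera calls.

TASK

The heat press timer has to be reset, but a kraft tube was left standing on the deck of the timer box, where its cover has to slide. Stand that tube in the free part of the packing tray beside the tube already there, push the flat cover fully open, turn the dial until its pointer stands at the raised mark, then push the cover fully shut again. Do not let the tube fall over and leave the other tube, the bottle and the tape roll where they are.

Things in the scene. Friction and masses are not known exactly. Their poses are not given: they have to be found in the camera images.
- box: grey timer box, fixed, 250 long (own x) by 134 wide, 60 high. Origin: centre of underside. -x half (x -116 to -6, y -55 to 55) is an open compartment, floor at height 15; +x half (x -6 to 125) a flat deck at height 60. A rail 7 wide along each long edge rises to height 70. Stands left or right of the tray, own +x pointing away from the robot within 0.25 rad
- cover (a joint): slide of the cover, m: 0 = shut over the compartment, 0.122 = fully open over the deck (it moves along the box's own +x). Friction 2 N, stays where it is left. Starts 0 to 0.03 open
- cover_pad (a point): centre of the top of the square pad on the dark steel cover. Cover: plate 123 (box x) by 116, 5 thick, upper face at height 65.5. Pad on its middle: 88 by 88, 10 high (top at height 75.5), too wide to grasp: push its edge faces, from the -x side to open, from the +x side to shut. Shut, the pad centre is at box x -60.5, y 0
- dial (a joint): angle of the dial, rad: 0 = pointer along the box's own +x, grows anticlockwise seen from above, stops at -2.6 and 2.6. Starts -1.2 to -0.1, stays where it is left, friction 0.05 N m
- dial_grip (a point): point on the dial's upright axis, at height 45 over the table (box x -61, y 0). The dial is a black disc 68 across and 6 high on the compartment floor with a grip bar across it, 60 long along the pointer, 14 thick, upper face at height 52. The bar is taken across its thickness from above
- pointer_tip (a point): tip of the small brass pointer that sticks out from one end of the grip bar, 42 from the dial's axis
- mark (a point): where the pointer tip must come: on the same circle of radius 42 about the dial's axis, just inside the raised brass mark (a block 9 by 6, 6 high, at radius 44 to 53 on the compartment floor). 0.5 to 1.2 rad anticlockwise of the box's own +x
- tube: kraft cardboard tube with a lid, upright, 62 diameter, 80 high, 0.15 kg; origin at the centre of its underside. Starts on the deck of the box
- tray: kraft board packing tray, open on top, fixed, 270 long (own x) by 94 wide (own y) outside, walls 5 thick and 30 high, inner floor at height 5. Origin: centre of its underside. Own x points roughly away from the robot
- tube_b: a second tube of the same kind and size, standing somewhere along the tray's middle line; origin at the centre of its underside. The longer free part of the tray always has at least 98 mm between tube and tray wall
- bottle: glass bottle, 56 diameter, 170 high, on the table beyond and between box and tray; origin at the centre of its underside
- roll: clear tape roll lying flat, 110 outer and 76 inner diameter, 48 high, on the table beyond the far end of the tray; origin at the centre of its underside

How it is judged:
On the way, in this order (a step that is already met when the one before it is completed fails the run):
1. the tube from the deck stands upright in the tray, on its floor (x of tube in the frame of tray between -0.107 and 0.107 m and y of tube in the frame of tray between -0.025 and 0.025 m and z of tube in the frame of tray below 0.01 m and angle between tube's own z axis and vertical below 0.1 rad and linear speed of tube below 0.02 m/s), for 0.2 s.
2. the cover is pushed open by at least 110 mm (value of joint cover above 0.11 m), for 0.1 s.
3. with the cover still open at least 110 mm, the pointer tip is within 5 mm of the mark (horizontal distance between pointer_tip and mark below 0.005 m and value of joint cover above 0.11 m), for 0.2 s.
At the end, for the whole second after the job is handed in: The cover is fully shut (within 3 mm), the pointer tip stands within 5 mm of the mark point, and the tube from the deck stands upright (within 0.1 rad) and still on the tray's floor, its axis within 25 mm of the tray's middle line (all of step 1 and horizontal distance between pointer_tip and mark below 0.005 m and value of joint cover below 0.003 m); the robot touches nothing.
It fails at once if the moved tube tips by more than 0.6 rad (angle between tube's own z axis and vertical above 0.6 rad).
It fails at once if the tube already in the tray is shifted by more than 25 mm or tipped by more than 0.3 rad (distance of tube_b from where it was at the start of the episode above 0.025 m or angle between tube_b's own z axis and vertical above 0.3 rad).
It fails at once if the bottle or the tape roll is shifted by more than 25 mm, or the bottle tipped by more than 0.3 rad (distance of any of bottle, roll from where it was at the start of the episode above 0.025 m or angle between bottle's own z axis and vertical above 0.3 rad).
It also fails if it takes over 72 s, if anything falls off the work surface, if the arm or the gripper's body presses on something with over 40 N, if the wrist force passes 120 N, or if a joint passes its speed limit or range.

## Working session

There is one attempt and no reset: what is moved stays moved. The work goes in short steps, Python scripts to look and compute and a tool call to move; the robot and the scene stay as the last step left them, time stands still between calls to the robot, and variables do not carry over. Pictures are saved under pics/ and viewed, about 8 in all and at most 12, crops included, and the job is handed in when it is done.

Besides the shell and the picture viewer there is one more tool, called after "Emit:" as name([rows], argument=value, ...), one row to a line, values as JSON. servo_tool: Moves the arm, as the interface text tells. Its arguments: {"type":"object","properties":{"deltas":{"type":"array"},"claw":{"type":"number"},"force":{"type":"number"}},"required":["deltas"]}

```bash
mkdir -p pics
python3 - <<'E'
from plant import *
import cv2,numpy as np
s=get_state();print(s['time'],s['eef_pos'],s['tcp_rot'],s['opening'],grip_depth)
a=read_camera('scene');b=read_camera('side')
cv2.imwrite('pics/a.png',a);cv2.imwrite('pics/b.png',b)
for c in('scene','side'):
  for q in('tube','cover_pad','box','tray','bottle','roll'):
    print(c,q,[(np.round(d['at'],3).tolist(),round(d['p'],2)) for d in recognise(c,q)[:3]])
print(get_state()['time'])
print(calibration('wrist')['T_tool_cam'])
E
```

```text
0.0 [0.16654733 0.65344394 0.2299102 ] [-0.43424786  0.5591276   0.43341384  0.55763569] 1.0016308499706321 0.0187
scene tube [([0.524, 0.166, 0.072], 0.66), ([0.623, -0.159, 0.14], 0.64)]
scene cover_pad [([0.483, -0.155, 0.076], 0.67)]
scene box [([0.523, -0.159, 0.066], 0.82), ([0.625, -0.156, 0.138], 0.45)]
scene tray [([0.575, 0.172, 0.003], 0.96)]
scene bottle [([0.751, -0.01, 0.107], 0.84), ([0.573, 0.17, 0.004], 0.64)]
scene roll [([0.746, 0.177, 0.047], 0.93)]
side tube [([0.596, -0.132, 0.118], 0.95), ([0.496, 0.191, 0.085], 0.87)]
side cover_pad [([0.47, -0.138, 0.074], 0.89)]
side box [([0.488, -0.108, 0.06], 0.74)]
side tray [([0.504, 0.183, 0.004], 0.74)]
side bottle [([0.727, 0.013, 0.089], 0.94)]
side roll [([0.726, 0.188, 0.037], 0.96)]
0.7
[[-2.51263330e-04 -3.25426454e-01  9.45567322e-01 -1.42520871e-01]
 [ 1.15227105e-03 -9.45566818e-01 -3.25425975e-01  8.48279139e-02]
 [ 9.99999305e-01  1.00778224e-03  6.12565751e-04 -9.50492541e-05]
 [ 0.00000000e+00  0.00000000e+00  0.00000000e+00  1.00000000e+00]]
```

```bash
python3 -c "
import cv2,numpy as np
cv2.imwrite('pics/ab.png',cv2.resize(np.hstack([cv2.imread('pics/a.png'),cv2.imread('pics/b.png')]),(800,300)))"
```

```text
(no output)
```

View pics/a.png

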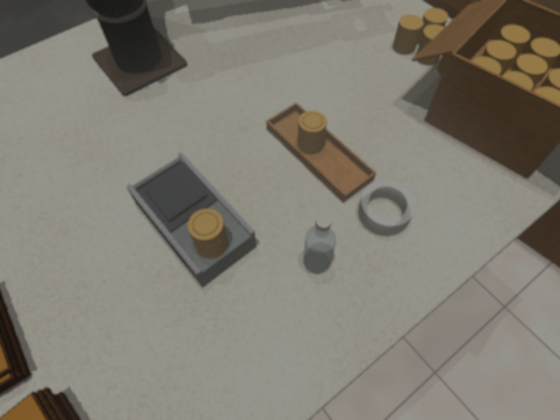

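View pics/b.png

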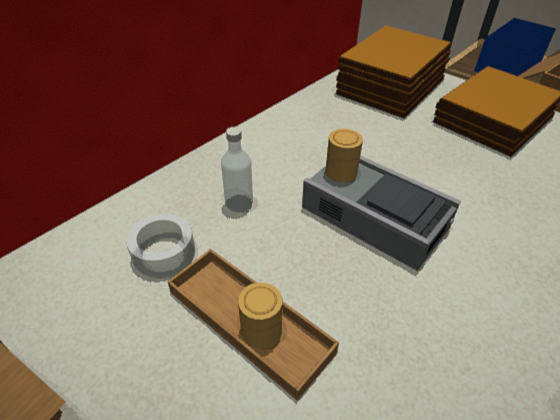

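The scene view shows the deck tube's lid at about (206,222), the tray tube's lid at (312,121), the box rim from (129,188) to (254,238) and the tray from (267,126) to (373,173). The side view shows the lids at (345,139) and (261,299). I'll fit poses from both views.

```bash
cat > h.py <<'E'
from plant import *
import cv2,numpy as np
from scipy.optimize import least_squares
def proj(c,P):
    k=calibration(c);X=np.asarray(P)@np.array(k['R']).T+np.array(k['t']);u=X@np.array(k['intrinsics']).T
    return u[:,:2]/u[:,2:]
def ray(c,px,z):
    k=calibration(c);R=np.array(k['R']);o=-R.T@np.array(k['t'])
    d=R.T@np.linalg.inv(np.array(k['intrinsics']))@np.array([*px,1.]);return o+d*(z-o[2])/d[2]
def wcam():
    # world->cam for wrist now
    from scipy.spatial.transform import Rotation as Ro
    s=get_state();T=np.eye(4);T[:3,:3]=Ro.from_quat(s['tcp_rot']).as_matrix();T[:3,3]=s['eef_pos']
    return np.linalg.inv(T@np.array(calibration('wrist')['T_tool_cam']))
def wproj(W,P):
    X=np.c_[P,np.ones(len(P))]@W.T;u=X[:,:3]@np.array(calibration('wrist')['intrinsics']).T;return u[:,:2]/u[:,2:]
def wray(W,px,z):
    M=np.linalg.inv(W);o=M[:3,3];d=M[:3,:3]@np.linalg.inv(np.array(calibration('wrist')['intrinsics']))@np.array([*px,1.]);return o+d*(z-o[2])/d[2]
def place(p,L):
    c,s=np.cos(p[2]),np.sin(p[2]);L=np.asarray(L,float)
    return np.c_[p[0]+c*L[:,0]-s*L[:,1],p[1]+s*L[:,0]+c*L[:,1],L[:,2]]
E
python3 - <<'E'
from h import *
def rect(l,w,z):return np.array([[-l,w,z],[-l,-w,z],[l,-w,z],[l,w,z]])/1.
obs={'box':((.125,.067,.07),[(182,156),(129,188),(203,275),(254,238)],[(425,243),(459,205),(352,160),(304,181)],(.52,-.15,0)),
'tray':((.135,.047,.03),[(295,106),(267,126),(346,195),(373,173)],[(298,386),(337,347),(209,252),(170,288)],(.57,.18,0))}
for n,(d,A,B,p0) in obs.items():
    R=rect(*d);f=lambda p:np.r_[proj('scene',place(p,R))-A,proj('side',place(p,R))-B].ravel()
    r=least_squares(f,p0,loss='soft_l1');print(n,r.x.round(4),f(r.x).round(1))
for n,z,a,b in(('tube',.14,(206,222),(345,139)),('tube_b',.085,(312,121),(261,299))):
    print(n,ray('scene',a,z).round(4),ray('side',b,z).round(4))
E
```

```text
box [ 0.5235 -0.1479  0.0382] [  0.5  -3.8  -2.2  -1.9  -6.9   0.3   1.   -5.5  -0.    0.1   0.9  -4.5
  -8.9 -13.3  -1.3  -2.5]
tray [0.5376 0.1778 0.0362] [ 0.9 -3.9 -1.5 -5.   0.1  0.6  4.4 -1.   0.2  3.2  2.2 -7.   0.2 -4.6
 -4.  -7. ]
tube [ 0.609  -0.1495  0.14  ] [ 0.6094 -0.1469  0.14  ]
tube_b [0.5078 0.1776 0.085 ] [0.5079 0.1779 0.085 ]
```

Run:
```python
from h import *
from scipy.spatial.transform import Rotation as Ro
print(Ro.from_quat(get_state()['tcp_rot']).as_matrix().round(3),get_state()['qpos'].round(3) if hasattr(get_state()['qpos'],'round') else get_state()['qpos'])
from h import *
for c in('scene','side'):
  im=cv2.imread(f"pics/{'a' if c=='scene' else 'b'}.png")
  for d,p in(((.125,.067,.07),(.5235,-.148,.038)),((.135,.047,.03),(.538,.178,.036))):
    l,w,z=d;P=proj(c,place(p,[[-l,w,z],[-l,-w,z],[l,-w,z],[l,w,z]]))
    cv2.polylines(im,[np.int32(P*16)],True,(0,0,255),1,cv2.LINE_AA,4)
  im=im[80:300,100:400] if c=='scene' else im[120:400,150:480]
  cv2.imwrite(f'pics/o_{c}.png',cv2.resize(im,(400,300) ,interpolation=cv2.INTER_CUBIC))
cv2.imwrite('pics/o.png',np.hstack([cv2.imread('pics/o_scene.png'),cv2.imread('pics/o_side.png')]))
```

```text
[[ 0.    -0.969  0.247]
 [ 0.     0.247  0.969]
 [-1.    -0.     0.   ]] [ 1.171  0.286  1.577  0.     1.279 -0.15 ]
```

View pics/o.png

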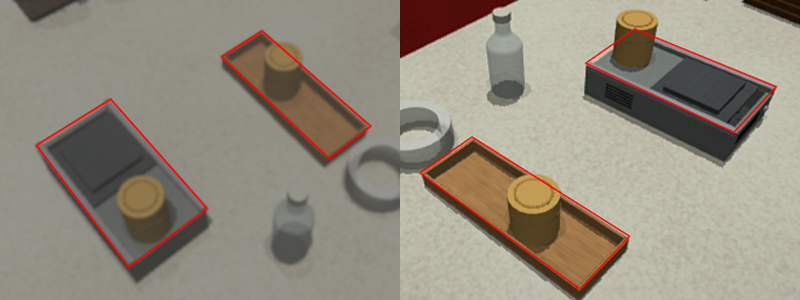

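The overlay lines up: the box is at about (0.523,-0.148) and the tray at about (0.538,0.178), both turned about 0.04 rad. Moving over the deck tube.

Emit:
servo_tool([
  [[0.1,-0.18,0,0.05],[0.2,-0.36,0,0.1],[0.3,-0.54,0,0.15],[0.4,-0.72,0,0.18],[0.5,-0.9,0,0.18]],
], claw=1)

```text
time: 1.2
eef_pos: [0.2172, 0.5633, 0.2314]
tcp_rot: [-0.508, 0.491, 0.508, 0.492]
contact_force: [0.1, -0.3, 0.4]
opening: 1.0
```

Emit:
servo_tool([
  [[0.1,-0.2,0,0],[0.2,-0.4,0,0],[0.3,-0.6,0,0],[0.4,-0.8,0,0],[0.5,-1,0,0]],
])

```text
time: 1.7
eef_pos: [0.2672, 0.4632, 0.2315]
tcp_rot: [0.508, -0.492, -0.508, -0.492]
contact_force: [0.3, 0.6, 0.5]
opening: 0.998
```

Emit:
servo_tool([
  [[0.1,-0.2,0,0],[0.2,-0.4,0,0],[0.3,-0.6,0,0],[0.4,-0.8,0,0],[0.5,-1,0,0]],
])

```text
time: 2.2
eef_pos: [0.3172, 0.3632, 0.2316]
tcp_rot: [0.508, -0.491, -0.508, -0.492]
contact_force: [0.5, -0.3, 0.6]
opening: 0.997
```

Emit:
servo_tool([
  [[0.1,-0.2,0,0],[0.2,-0.4,0,0],[0.3,-0.6,0,0],[0.4,-0.8,0,0],[0.5,-1,0,0]],
])

```text
time: 2.7
eef_pos: [0.3672, 0.2632, 0.2316]
tcp_rot: [0.508, -0.491, -0.508, -0.492]
contact_force: [-0.5, -0.9, 0.2]
opening: 0.998
```

Emit:
servo_tool([
  [[0.1,-0.2,0,0],[0.2,-0.4,0,0],[0.3,-0.6,0,0],[0.4,-0.8,0,0],[0.5,-1,0,0]],
])

```text
time: 3.2
eef_pos: [0.4172, 0.1632, 0.2316]
tcp_rot: [0.508, -0.491, -0.508, -0.492]
contact_force: [0.1, -1.0, -0.2]
opening: 1.002
```

Emit:
servo_tool([
  [[0.1,-0.2,0,0],[0.2,-0.4,0,0],[0.3,-0.6,0,0],[0.4,-0.8,0,0],[0.5,-1,0,0]],
])

```text
time: 3.7
eef_pos: [0.4672, 0.0632, 0.2316]
tcp_rot: [0.508, -0.492, -0.508, -0.492]
contact_force: [1.0, 0.6, -0.3]
opening: 1.0
```

Emit:
servo_tool([
  [[0.1,-0.2,0,0],[0.2,-0.4,0,0],[0.3,-0.6,0,0],[0.4,-0.8,0,0],[0.5,-1,0,0]],
])

```text
time: 4.2
eef_pos: [0.5172, -0.0368, 0.2315]
tcp_rot: [0.508, -0.492, -0.508, -0.492]
contact_force: [0.9, 0.0, 0.7]
opening: 0.999
```

Emit:
servo_tool([
  [[0.1,-0.2,0,0],[0.2,-0.4,0,0],[0.3,-0.6,0,0],[0.4,-0.8,0,0],[0.5,-1,0,0]],
])

```text
time: 4.7
eef_pos: [0.5674, -0.1371, 0.2314]
tcp_rot: [0.508, -0.492, -0.508, -0.492]
contact_force: [-0.3, -0.7, 0.1]
opening: 1.001
```

Run:
```python
from h import *
W=wcam();im=read_camera('wrist');cv2.imwrite('pics/w1.png',im)
o=im.copy();l,w,z=.125,.067,.07
P=wproj(W,place((.5235,-.148,.038),[[-l,w,z],[-l,-w,z],[l,-w,z],[l,w,z]]));print(P.round())
a=np.linspace(0,6.28,60)
C=wproj(W,np.c_[.609+.031*np.cos(a),-.148+.031*np.sin(a),a*0+.14])
for q in(P,C):cv2.polylines(o,[np.int32(q*16)],True,(0,0,255),1,cv2.LINE_AA,4)
cv2.imwrite('pics/w1o.png',o)
```

```text
[[348. -19.]
 [179. -18.]
 [203. 264.]
 [332. 264.]]
```

View pics/w1o.png

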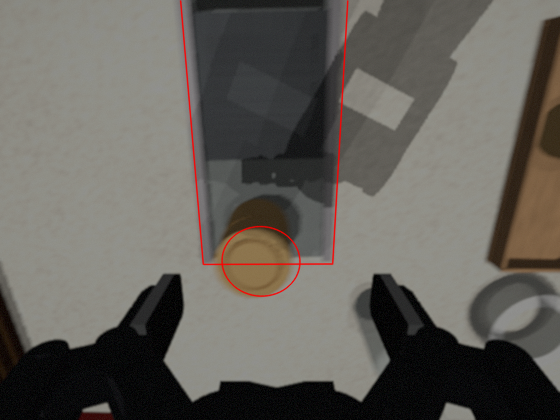

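The lid shows at about (254,262) against (260,262) predicted, so the tube is at about (0.609,-0.152). Descending and gripping.

Emit:
servo_tool([
  [[0.14,-0.05,0,0],[0.28,-0.1,0,0],[0.42,-0.15,-0.1,0],[0.42,-0.15,-0.3,0],[0.42,-0.15,-0.5,0]],
])

```text
time: 5.25
eef_pos: [0.6095, -0.1512, 0.1812]
tcp_rot: [0.509, -0.491, -0.508, -0.492]
contact_force: [-0.2, 0.1, -0.1]
opening: 0.999
```

Emit:
servo_tool([
  [[0,0,-0.2,0],[0,0,-0.4,0],[0,0,-0.6,0],[0,0,-0.75,0],[0,0,-0.8,0]],
])

```text
time: 5.75
eef_pos: [0.6077, -0.1504, 0.0991]
tcp_rot: [-0.507, 0.492, 0.509, 0.491]
contact_force: [0.2, 0.9, -0.9]
opening: 0.999
```

Emit:
servo_tool([
  [[0,0,0,0],[0,0,0,0],[0,0,0,0],[0,0,0,0],[0,0,0,0]],
], claw=-1, force=30)

```text
time: 6.25
eef_pos: [0.6095, -0.1512, 0.1024]
tcp_rot: [0.509, -0.491, -0.508, -0.492]
contact_force: [0.2, -0.4, 2.0]
opening: 0.717
```

Emit:
servo_tool([
  [[0,0,0,0],[0,0,0,0],[0,0,0.1,0],[0,0,0.2,0],[0,0,0.3,0]],
])

```text
time: 6.75
eef_pos: [0.6085, -0.1508, 0.1316]
tcp_rot: [-0.508, 0.492, 0.509, 0.492]
contact_force: [-0.1, -0.3, -1.7]
opening: 0.723
```

Emit:
servo_tool([
  [[0,0,0.2,0],[0,0.2,0.3,0],[0,0.4,0.3,0],[0,0.6,0.3,0],[0,0.8,0.3,0]],
])

```text
time: 7.25
eef_pos: [0.6085, -0.0691, 0.1618]
tcp_rot: [-0.508, 0.492, 0.508, 0.492]
contact_force: [-0.1, -0.3, -2.8]
opening: 0.716
```

Emit:
servo_tool([
  [[0,0.2,0,0],[0,0.4,0,0],[0,0.6,0,0],[0,0.8,0,0],[0,1,0,0]],
])

```text
time: 7.75
eef_pos: [0.6083, 0.031, 0.1616]
tcp_rot: [-0.508, 0.491, 0.508, 0.492]
contact_force: [0.5, 1.2, -2.2]
opening: 0.715
```

Emit:
servo_tool([
  [[0,0.2,0,0],[0,0.4,0,0],[0,0.6,0,0],[0,0.8,0,0],[0,1,0,0]],
])

```text
time: 8.25
eef_pos: [0.6081, 0.1309, 0.1616]
tcp_rot: [-0.508, 0.492, 0.508, 0.492]
contact_force: [0.5, 0.5, -0.9]
opening: 0.717
```

Emit:
servo_tool([
  [[0,0.2,0,0],[0,0.3,0,0],[0,0.4,0,0],[0,0.5,0,0],[0,0.5,0,0]],
])

```text
time: 8.75
eef_pos: [0.6087, 0.18, 0.1613]
tcp_rot: [-0.508, 0.491, 0.508, 0.491]
contact_force: [0.1, 1.1, -2.3]
opening: 0.724
```

Run:
```python
from h import *
from scipy.spatial.transform import Rotation
a=read_camera('scene');W=wcam();b=read_camera('wrist');print(get_state()['eef_pos'])
l,w,z=.135,.047,.03
for im,f in((a,lambda P:proj('scene',P)),(b,lambda P:wproj(W,P))):
  for y in(.178,):
    cv2.polylines(im,[np.int32(f(place((.538,y,.036),[[-l,w,z],[-l,-w,z],[l,-w,z],[l,w,z]]))*16)],True,(0,0,255),1,cv2.LINE_AA,4)
a=cv2.resize(a[60:240,230:450],(400,420))
cv2.imwrite('pics/t.png',cv2.resize(np.hstack([a,b]),(800,350)))
```

```text
[0.60883529 0.17882925 0.16129664]
```

View pics/t.png

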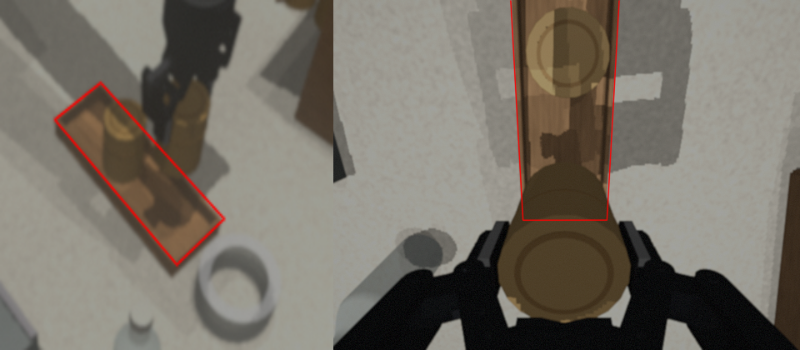

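The tray outline fits in both views, and the tube is held upright over the tray's far free part. Lowering and releasing.

Emit:
servo_tool([
  [[-0.05,0.01,-0.2,0],[-0.05,0.01,-0.4,0],[-0.05,0.01,-0.6,0],[-0.05,0.01,-0.8,0],[-0.05,0.01,-0.9,0]],
])

```text
time: 9.35
eef_pos: [0.6027, 0.179, 0.0691]
tcp_rot: [-0.507, 0.493, 0.509, 0.491]
contact_force: [-0.4, -0.1, -2.4]
opening: 0.716
```

Emit:
servo_tool([
  [[0,0,-0.05,0],[0,0,-0.1,0],[0,0,-0.15,0],[0,0,-0.2,0],[0,0,-0.22,0]],
])

```text
time: 9.85
eef_pos: [0.6038, 0.1801, 0.0491]
tcp_rot: [-0.508, 0.492, 0.508, 0.492]
contact_force: [-0.0, 0.2, -2.4]
opening: 0.715
```

Emit:
servo_tool([
  [[0,0,0,0],[0,0,0,0],[0,0,0,0],[0,0,0,0],[0,0,0,0]],
])

```text
time: 10.35
eef_pos: [0.6039, 0.1801, 0.0495]
tcp_rot: [0.508, -0.492, -0.508, -0.492]
contact_force: [-0.1, 0.2, -1.7]
opening: 0.716
```

Emit:
servo_tool([
  [[0,0,-0.01,0],[0,0,-0.02,0],[0,0,-0.025,0],[0,0,-0.025,0],[0,0,-0.025,0]],
])

```text
time: 10.85
eef_pos: [0.604, 0.1801, 0.0475]
tcp_rot: [0.508, -0.492, -0.508, -0.492]
contact_force: [-2.2, -1.2, 3.6]
opening: 0.715
```

Emit:
servo_tool([
  [[0,0,0,0],[0,0,0,0],[0,0,0,0],[0,0,0,0],[0,0,0,0]],
], claw=1)

```text
time: 11.35
eef_pos: [0.6039, 0.18, 0.0467]
tcp_rot: [0.508, -0.492, -0.508, -0.492]
contact_force: [-0.1, -0.6, 0.2]
opening: 0.999
```

Emit:
servo_tool([
  [[0,0,0.1,0],[0,0,0.3,0],[0,0,0.5,0],[0,0,0.75,0],[0,0,1,0]],
])

```text
time: 11.85
eef_pos: [0.6038, 0.1801, 0.1484]
tcp_rot: [0.508, -0.492, -0.508, -0.492]
contact_force: [0.1, -1.0, 1.4]
opening: 1.001
```

Tube placed. Now work out the cover's opening from the first wrist picture and check the tube.

Emit:
servo_tool([
  [[-0.16,-0.2,0.1,0],[-0.32,-0.4,0.2,0],[-0.48,-0.6,0.3,0],[-0.64,-0.8,0.4,0],[-0.8,-1,0.5,0]],
], claw=-1)

```text
time: 12.35
eef_pos: [0.5232, 0.0794, 0.1981]
tcp_rot: [0.509, -0.491, -0.508, -0.492]
contact_force: [-0.5, 0.3, 0.5]
opening: 0.142
```

Emit:
servo_tool([
  [[0,-0.2,0,0],[0,-0.4,0,0],[0,-0.6,0,0],[0,-0.8,0,0],[0,-1,0,0]],
])

```text
time: 12.85
eef_pos: [0.5239, -0.0208, 0.1978]
tcp_rot: [0.509, -0.491, -0.508, -0.492]
contact_force: [-0.2, 0.1, 0.3]
opening: 0.003
```

Emit:
servo_tool([
  [[0,-0.2,0,0],[0,-0.4,0,0],[0,-0.6,0,0],[0,-0.8,0,0],[0,-1,0,0]],
])

```text
time: 13.35
eef_pos: [0.5239, -0.1208, 0.1978]
tcp_rot: [0.509, -0.492, -0.508, -0.492]
contact_force: [-0.7, 0.7, 0.4]
opening: 0.004
```

Emit:
servo_tool([
  [[0,-0.1,0,0],[0,-0.2,0,0],[0,-0.28,0,0],[0,-0.28,0,0],[0,-0.28,0,0]],
])

```text
time: 13.85
eef_pos: [0.5238, -0.1476, 0.1968]
tcp_rot: [-0.508, 0.492, 0.508, 0.492]
contact_force: [0.7, -0.9, -0.1]
opening: 0.001
```

Run:
```python
from h import *
W=wcam();im=read_camera('wrist');cv2.imwrite('pics/w2.png',im);np.save('W2.npy',W);print(get_state()['eef_pos'])
s=read_camera('scene');cv2.imwrite('pics/s2.png',s)
print([(np.round(d['at'],3).tolist(),round(d['p'],2)) for d in recognise('scene','tube')])
print([(np.round(d['at'],3).tolist(),round(d['p'],2)) for d in recognise('wrist','cover_pad')])
im=cv2.convertScaleAbs(im,alpha=1.8,beta=10)
l,w,z=.125,.067,.07
for x in(-.1045,-.0945,-.0845,-.0745):
  cv2.polylines(im,[np.int32(wproj(W,place((.5235,-.149,.038),[[x,.04,.0755],[x,.044,.0755]]))*16)],True,(0,255,0),1,cv2.LINE_AA,4)
cv2.polylines(im,[np.int32(wproj(W,place((.5235,-.149,.038),[[-l,w,z],[-l,-w,z],[l,-w,z],[l,w,z]]))*16)],True,(0,0,255),1,cv2.LINE_AA,4)
cv2.imwrite('pics/w2o.png',im)
```

```text
[ 0.52379793 -0.14748526  0.19677657]
[([0.519, 0.167, 0.076], 0.96), ([0.617, 0.168, 0.076], 0.73)]
[([0.471, -0.15, 0.08], 0.67)]
```

View pics/w2o.png

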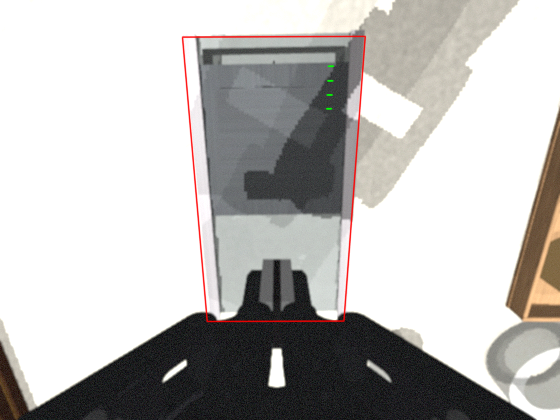

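Box outline fits; pad's near edge is at row ~87, so the cover is about 12–15 mm open. Going behind the pad with closed fingers.

Emit:
servo_tool([
  [[-0.2,-0.01,0,0],[-0.4,-0.02,0,0],[-0.6,-0.03,0,0],[-0.8,-0.04,0,0],[-1,-0.05,0,0]],
])

```text
time: 14.55
eef_pos: [0.4231, -0.1526, 0.1968]
tcp_rot: [0.508, -0.492, -0.508, -0.492]
contact_force: [0.1, -0.1, -0.1]
opening: -0.001
```

Emit:
servo_tool([
  [[-0.14,0,0,0],[-0.14,0,-0.25,0],[-0.14,0,-0.5,0],[-0.14,0,-0.75,0],[-0.14,0,-1,0]],
])

```text
time: 15.05
eef_pos: [0.4099, -0.1527, 0.0962]
tcp_rot: [0.509, -0.491, -0.508, -0.492]
contact_force: [0.3, 0.9, 0.2]
opening: -0.002
```

Emit:
servo_tool([
  [[0,0,-0.06,0],[0,0,-0.12,0],[0,0,-0.18,0],[0,0,-0.24,0],[0,0,-0.26,0]],
])

```text
time: 15.55
eef_pos: [0.41, -0.153, 0.0709]
tcp_rot: [0.508, -0.492, -0.508, -0.492]
contact_force: [-0.1, 0.2, -0.5]
opening: -0.001
```

Emit:
servo_tool([
  [[0.1,0.003,0,0],[0.2,0.007,0,0],[0.3,0.01,0,0],[0.4,0.014,0,0],[0.5,0.018,0,0]],
])

```text
time: 16.05
eef_pos: [0.4607, -0.1508, 0.0708]
tcp_rot: [-0.508, 0.492, 0.509, 0.492]
contact_force: [-2.1, 1.4, 0.9]
opening: -0.001
```

Emit:
servo_tool([
  [[0.13,0.005,0,0],[0.26,0.01,0,0],[0.39,0.015,0,0],[0.52,0.02,0,0],[0.62,0.024,0,0]],
])

```text
time: 16.55
eef_pos: [0.523, -0.1486, 0.0707]
tcp_rot: [-0.508, 0.492, 0.508, 0.492]
contact_force: [-3.0, 1.6, 1.2]
opening: -0.003
```

Emit:
servo_tool([
  [[0.02,0,0,0],[0.04,0,0,0],[0.06,0,0,0],[0.07,0,0,0],[0.07,0,0,0]],
])

```text
time: 17.05
eef_pos: [0.5277, -0.1488, 0.0708]
tcp_rot: [-0.507, 0.492, 0.509, 0.491]
contact_force: [-5.9, 0.7, 2.6]
opening: -0.003
```

Emit:
servo_tool([
  [[0.02,0,0,0],[0.04,0,0,0],[0.04,0,0,0],[0.04,0,0,0],[0.04,0,0,0]],
])

```text
time: 17.55
eef_pos: [0.5279, -0.1487, 0.0706]
tcp_rot: [-0.505, 0.494, 0.512, 0.488]
contact_force: [-17.5, 0.1, 10.7]
opening: -0.005
```

Emit:
servo_tool([
  [[-0.2,0,0,0],[-0.2,0,0.3,0],[-0.2,0,0.5,0],[-0.2,0,0.8,0],[-0.2,0,1,0]],
], claw=1)

```text
time: 18.05
eef_pos: [0.5142, -0.1498, 0.1736]
tcp_rot: [0.51, -0.491, -0.506, -0.493]
contact_force: [0.3, -0.3, 0.2]
opening: 0.845
```

Emit:
servo_tool([
  [[0,0,0.1,0],[0,0,0.2,0],[0,0,0.2,0],[0,0,0.2,0],[0,0,0.2,0]],
])

```text
time: 18.55
eef_pos: [0.5122, -0.1485, 0.1894]
tcp_rot: [-0.507, 0.492, 0.509, 0.491]
contact_force: [-0.4, 0.7, -0.5]
opening: 0.999
```

Run:
```python
from h import *
W=wcam();im=read_camera('wrist');cv2.imwrite('pics/w3.png',im);np.save('W3.npy',W);print(get_state()['eef_pos'])
for q in('pointer_tip','mark','dial_grip','cover_pad'):print(q,[(np.round(d['at'],4).tolist(),round(d['p'],2)) for d in recognise('wrist',q)[:2]])
B=(.5235,-.149,.038);a=np.linspace(0,6.28,80)
im=cv2.convertScaleAbs(im,alpha=1.8,beta=10)
for r,z in((.034,.021),):
  P=wproj(W,place(B,np.c_[-.061+r*np.cos(a),r*np.sin(a),a*0+z]));cv2.polylines(im,[np.int32(P*16)],True,(0,0,255),1,cv2.LINE_AA,4)
c=wproj(W,place(B,[[-.061,0,.02]]))[0].astype(int);print(c)
x0,y0=max(0,c[0]-110),max(0,c[1]-90);print(x0,y0)
cv2.imwrite('pics/w3o.png',cv2.resize(im[y0:y0+180,x0:x0+220],None,fx=3.3,fy=3.3,interpolation=cv2.INTER_CUBIC))
```

```text
[ 0.51223263 -0.148474    0.18942286]
pointer_tip [([0.4591, -0.1436, 0.017], 0.64), ([0.5933, 0.1351, 0.0128], 0.23)]
mark [([0.4829, -0.1131, 0.0203], 0.42)]
dial_grip [([0.457, -0.1543, 0.0224], 0.94), ([0.6962, 0.1651, 0.0263], 0.27)]
cover_pad [([0.5745, -0.1457, 0.0783], 0.98)]
[274 135]
164 45
```

View pics/w3o.png

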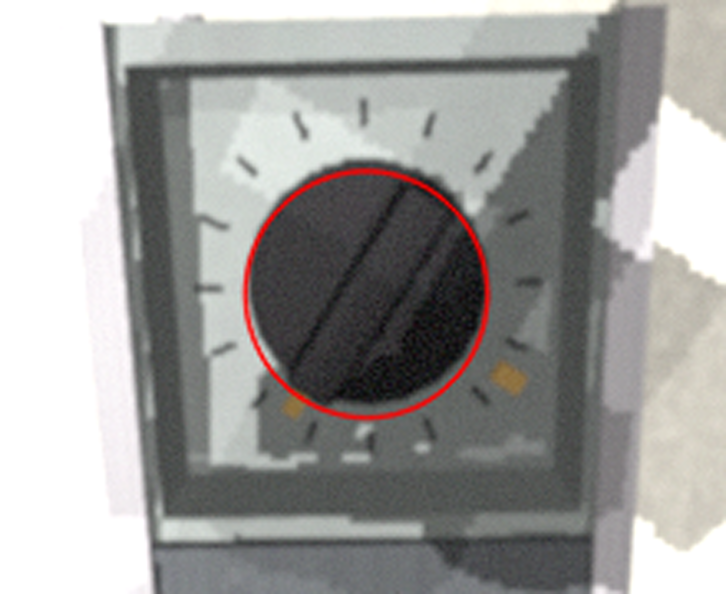

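Run:
```python
from h import *
W=np.load('W3.npy')
f=lambda c,z:wray(W,(164+c[0]/3.3,45+c[1]/3.3),z)[:2]
C=f((368,281),.021)
m=f((509,378),.021);d=m-C;print('C',C.round(4),'mark',m.round(4),np.hypot(*d),np.arctan2(d[1],d[0]))
for z in(.021,.03,.04):
  d=f((292,408),z)-C;print(z,np.hypot(*d),np.arctan2(d[1],d[0]))
for a,b in(((292,375),(405,190)),((335,400),(452,222))):
  d=f(a,.052)-f(b,.052);print('bar',np.arctan2(d[1],d[0]), ((f(a,.052)+f(b,.052))/2).round(4))
```

```text
C [ 0.458  -0.1506] mark [ 0.4839 -0.1091] 0.04890888932950317 1.0124030505797028
0.021 0.04229893754445728 -0.5158707259452275
0.03 0.04032464091098987 -0.5269592431625745
0.04 0.03813742808390762 -0.5406243691361143
bar -0.5289853745450724 [ 0.4561 -0.1559]
bar -0.5491826479571739 [ 0.4628 -0.1443]
```

Wrist view: the dial is centred at about (0.459,-0.1505), the pointer is at -0.53 rad and the mark at +1.01 rad (world). It needs about +1.54 rad. Checking the last joint's range first.

```bash
python3 -c "
from plant import *
s=get_state();print(s['qpos'],s['time'],s['eef_pos'])"
```

```text
[-4.72409842e-01  1.33949068e-02  1.96098414e+00 -3.98759826e-05
  1.16828220e+00 -2.07616733e+00] 18.8 [ 0.51259092 -0.14863448  0.19018565]
```

Turning +1.54 rad from here would break the last joint's limit, so I'm taking the grip from the flipped side (spin -212°).

Emit:
servo_tool([
  [[-0.1,0,0,-0.094],[-0.2,0,0,-0.188],[-0.3,0,0,-0.283],[-0.4,0,0,-0.377],[-0.53,-0.02,0,-0.472]],
], claw=0, force=60)

```text
time: 19.3
eef_pos: [0.4595, -0.1506, 0.1907]
tcp_rot: [-0.294, 0.643, 0.294, 0.643]
contact_force: [-0.3, -0.7, 0.3]
opening: 0.502
```

Emit:
servo_tool([
  [[0,0,0,-0.094],[0,0,0,-0.188],[0,0,0,-0.283],[0,0,0,-0.377],[0,0,0,-0.472]],
])

```text
time: 19.8
eef_pos: [0.4598, -0.1507, 0.1907]
tcp_rot: [-0.041, 0.706, 0.041, 0.706]
contact_force: [0.2, 1.3, 0.5]
opening: 0.501
```

Emit:
servo_tool([
  [[0,0,0,-0.094],[0,0,0,-0.188],[0,0,0,-0.283],[0,0,0,-0.377],[0,0,0,-0.472]],
])

```text
time: 20.3
eef_pos: [0.4598, -0.1507, 0.1907]
tcp_rot: [0.218, 0.673, -0.218, 0.673]
contact_force: [0.2, 0.4, -0.4]
opening: 0.497
```

Emit:
servo_tool([
  [[0,0,0,-0.094],[0,0,0,-0.188],[0,0,0,-0.283],[0,0,0,-0.377],[0,0,0,-0.472]],
])

```text
time: 20.8
eef_pos: [0.4598, -0.1507, 0.1907]
tcp_rot: [0.447, 0.548, -0.447, 0.548]
contact_force: [-0.4, -0.6, 0.1]
opening: 0.501
```

Emit:
servo_tool([
  [[0,0,0,-0.094],[0,0,0,-0.188],[0,0,0,-0.283],[0,0,0,-0.377],[0,0,0,-0.472]],
])

```text
time: 21.3
eef_pos: [0.4598, -0.1507, 0.1907]
tcp_rot: [-0.615, -0.349, 0.615, -0.349]
contact_force: [0.2, 0.1, -1.1]
opening: 0.5
```

Emit:
servo_tool([
  [[0,0,-0.15,0],[0,0,-0.3,0],[0,0,-0.5,0],[0,0,-0.7,0],[0,0,-0.9,0]],
])

```text
time: 21.8
eef_pos: [0.4599, -0.1508, 0.1001]
tcp_rot: [0.614, 0.351, -0.614, 0.351]
contact_force: [0.5, -0.2, -0.2]
opening: 0.504
```

Run:
```python
from h import *
from scipy.spatial.transform import Rotation as Ro
W=wcam();im=read_camera('wrist');s=get_state();R=Ro.from_quat(s['tcp_rot']).as_matrix()
print(s['eef_pos'],s['opening'],'jaw',np.arctan2(R[1,2],R[0,2]),s['qpos'])
im=cv2.convertScaleAbs(im,alpha=1.8,beta=10)
C=np.array([.459,-.1505]);u=np.array([np.cos(-.53),np.sin(-.53)]);n=np.array([-u[1],u[0]])
P=[[*(C+a*u+b*n),.052] for a,b in((.03,.007),(.03,-.007),(-.03,-.007),(-.03,.007))]
cv2.polylines(im,[np.int32(wproj(W,np.array(P))*16)],True,(0,0,255),1,cv2.LINE_AA,4)
cv2.imwrite('pics/w4o.png',im)
```

```text
[ 0.45755653 -0.14954818  0.09651055] 0.4990807350119 jaw -2.1034772044411256 [-5.27060037e-01  2.09361005e-02  2.14366340e+00 -2.16923150e-05
  9.83264445e-01  1.57642942e+00]
```

View pics/w4o.png

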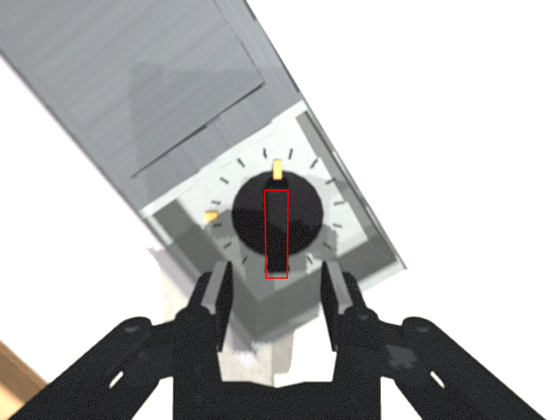

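Run:
```python
from h import *
W=wcam()
f=lambda c,z:wray(W,c,z)[:2]
C=f((277,214),.021)
for n,p,z in(('mark',(210,216),.021),('ptr',(277.5,163),.021),('ptr',(277.5,163),.03),('bar',(276.5,271),.052),('bartop',(276.5,187),.052)):
  q=f(p,z);d=q-C;print(n,q.round(4),np.hypot(*d).round(4),np.arctan2(d[1],d[0]).round(3))
print(C)
```

```text
mark [ 0.4826 -0.1104] 0.0473 1.071
ptr [ 0.4911 -0.1706] 0.0363 -0.54
ptr [ 0.4927 -0.1715] 0.0381 -0.539
bar [ 0.4363 -0.1376] 0.0276 2.597
bartop [ 0.4846 -0.166 ] 0.0284 -0.519
[ 0.45993146 -0.15189551]
```

Emit:
servo_tool([
  [[0.01,-0.01,-0.15,0],[0.01,-0.01,-0.3,0],[0.01,-0.01,-0.45,0],[0.01,-0.01,-0.6,0],[0.01,-0.01,-0.7,0]],
])

```text
time: 22.35
eef_pos: [0.4606, -0.1516, 0.0302]
tcp_rot: [-0.614, -0.351, 0.614, -0.351]
contact_force: [0.3, 0.8, 0.1]
opening: 0.5
```

Emit:
servo_tool([
  [[0,0,0,0],[0,0,0,0],[0,0,0,0],[0,0,0,0],[0,0,0,0]],
], claw=-1)

```text
time: 22.85
eef_pos: [0.4611, -0.152, 0.0314]
tcp_rot: [0.614, 0.351, -0.614, 0.351]
contact_force: [-1.4, 0.5, 1.7]
opening: 0.153
```

Emit:
servo_tool([
  [[0,0,0,0],[0,0,0,0.08],[0,0,0,0.16],[0,0,0,0.24],[0,0,0,0.32]],
])

```text
time: 23.35
eef_pos: [0.4613, -0.1514, 0.0314]
tcp_rot: [0.507, 0.494, -0.506, 0.494]
contact_force: [-0.4, 2.7, 3.7]
opening: 0.147
```

Emit:
servo_tool([
  [[0,0,0,0.08],[0,0,0,0.16],[0,0,0,0.24],[0,0,0,0.32],[0,0,0,0.4]],
])

```text
time: 23.85
eef_pos: [0.461, -0.1508, 0.0314]
tcp_rot: [0.33, 0.626, -0.328, 0.625]
contact_force: [-1.3, 4.4, 4.1]
opening: 0.149
```

Emit:
servo_tool([
  [[0,0,0,0.08],[0,0,0,0.16],[0,0,0,0.24],[0,0,0,0.28],[0,0,0,0.28]],
])

```text
time: 24.35
eef_pos: [0.4607, -0.1504, 0.0314]
tcp_rot: [0.187, 0.683, -0.185, 0.682]
contact_force: [-2.1, 5.7, 7.1]
opening: 0.15
```

Run:
```python
from h import *
from scipy.spatial.transform import Rotation as Ro
W=wcam();np.save('W5.npy',W);im=read_camera('wrist');s=get_state();R=Ro.from_quat(s['tcp_rot']).as_matrix()
print(s['eef_pos'],s['opening'],'jaw',np.arctan2(R[1,2],R[0,2]),s['contact_force'])
c=wproj(W,np.array([[.4605,-.1515,.03]]))[0];print(c)
x0,y0=max(0,int(c[0])-120),max(0,int(c[1])-130);print(x0,y0)
im=cv2.convertScaleAbs(im,alpha=1.8,beta=10)
cv2.imwrite('pics/w5.png',cv2.resize(im[y0:y0+180,x0:x0+240],None,fx=3,fy=3,interpolation=cv2.INTER_CUBIC))
```

```text
[ 0.46066796 -0.15042772  0.03140883] 0.14974985109879307 jaw -0.5326382495126768 [-2.39841619  5.16119604  5.49940423]
[278.78305435 274.97249356]
158 144
```

View pics/w5.png

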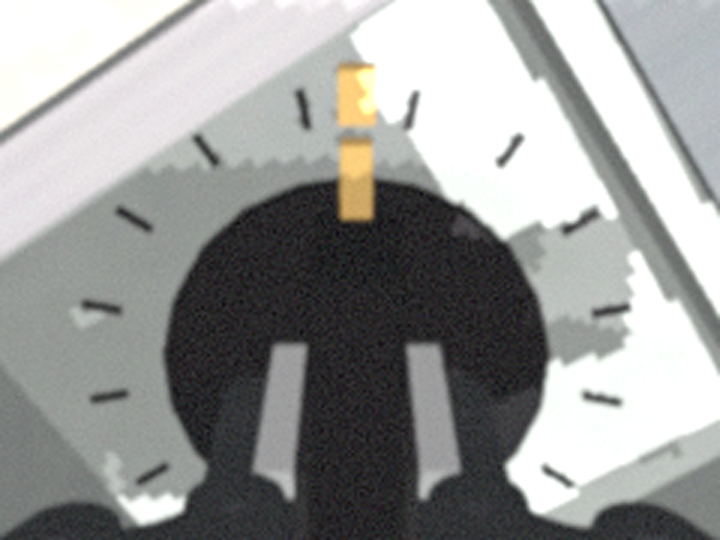

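The pointer (column 357) is squarely in line with the mark (column 357). Releasing, rising, and moving beyond the pad to shut the cover.

Emit:
servo_tool([
  [[0,0,0,0],[0,0,0,0],[0,0,0,0],[0,0,0,0],[0,0,0,0]],
], claw=0)

```text
time: 24.9
eef_pos: [0.4609, -0.1519, 0.0308]
tcp_rot: [0.186, 0.682, -0.186, 0.682]
contact_force: [0.1, 0.2, 0.1]
opening: 0.5
```

Emit:
servo_tool([
  [[0,0,0.1,0],[0,0,0.3,0],[0,0,0.5,0],[0,0,0.75,0],[0,0,1,0]],
])

```text
time: 25.4
eef_pos: [0.4607, -0.1517, 0.1323]
tcp_rot: [0.186, 0.682, -0.186, 0.682]
contact_force: [-0.6, 0.1, -0.3]
opening: 0.499
```

Emit:
servo_tool([
  [[0.1,0,0.1,-0.08],[0.2,0,0.2,-0.16],[0.4,0,0.2,-0.24],[0.6,0.01,0.2,-0.32],[0.8,0.02,0.2,-0.4]],
], claw=-1)

```text
time: 25.9
eef_pos: [0.5417, -0.1498, 0.1519]
tcp_rot: [0.389, 0.59, -0.389, 0.591]
contact_force: [-1.0, -0.2, -0.0]
opening: -0.0
```

Emit:
servo_tool([
  [[0.2,0,0,-0.08],[0.4,0.01,0,-0.16],[0.6,0.02,0,-0.237],[0.8,0.03,0,-0.237],[1,0.04,0,-0.237]],
])

```text
time: 26.4
eef_pos: [0.6417, -0.1457, 0.1516]
tcp_rot: [0.491, 0.509, -0.49, 0.509]
contact_force: [0.0, 0.8, 0.6]
opening: 0.001
```

Emit:
servo_tool([
  [[0.15,0,0,0],[0.15,0,-0.1,0],[0.15,0,-0.2,0],[0.15,0,-0.3,0],[0.15,0,-0.4,0]],
])

```text
time: 26.9
eef_pos: [0.6546, -0.1456, 0.1093]
tcp_rot: [0.49, 0.51, -0.491, 0.509]
contact_force: [-0.1, -0.0, 0.2]
opening: -0.0
```

Run:
```python
from h import *
from scipy.spatial.transform import Rotation as Ro
W=wcam();im=read_camera('wrist');s=get_state();R=Ro.from_quat(s['tcp_rot']).as_matrix()
print(s['time'],s['eef_pos'],s['opening'],'jaw',np.arctan2(R[1,2],R[0,2]))
cv2.imwrite('pics/w6.png',cv2.convertScaleAbs(im,alpha=1.8,beta=10))
print([(np.round(d['at'],4).tolist(),round(d['p'],2)) for d in recognise('wrist','cover_pad')])
print(wproj(W,place((.5235,-.149,.038),[[.1055,-.044,.0755],[.1055,.044,.0755]])))
```

```text
26.95 [ 0.65361842 -0.1452278   0.10716507] -0.0014308719603630068 jaw -1.5334998375644697
[([0.6271, -0.1359, 0.0697], 0.69)]
[[345.79540636 282.1436954 ]
 [202.30019695 282.01139775]]
```

View pics/w6.png

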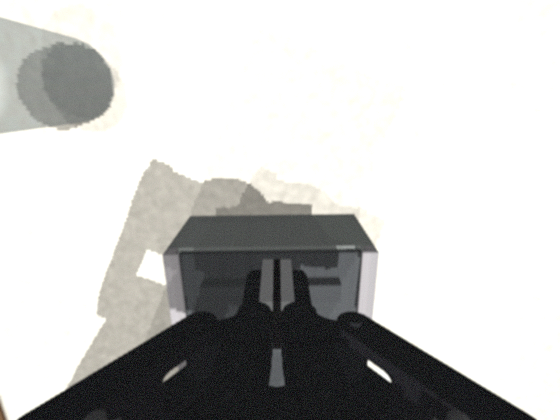

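The pad's far edge shows at row ~282, as predicted. Descending beyond it.

Emit:
servo_tool([
  [[0,0,-0.1,0],[0,0,-0.2,0],[0,0,-0.3,0],[0,0,-0.38,0],[0,0,-0.38,0]],
])

```text
time: 27.5
eef_pos: [0.6547, -0.1453, 0.0706]
tcp_rot: [0.49, 0.51, -0.491, 0.508]
contact_force: [0.3, 0.1, -1.3]
opening: 0.003
```

Emit:
servo_tool([
  [[-0.1,-0.004,0,0],[-0.2,-0.008,0,0],[-0.3,-0.012,0,0],[-0.4,-0.016,0,0],[-0.5,-0.02,0,0]],
])

```text
time: 28.0
eef_pos: [0.6057, -0.1482, 0.0739]
tcp_rot: [0.491, 0.508, -0.49, 0.51]
contact_force: [2.7, -1.3, 1.2]
opening: 0.004
```

Emit:
servo_tool([
  [[-0.05,0,-0.02,0],[-0.15,-0.004,-0.02,0],[-0.28,-0.01,-0.02,0],[-0.4,-0.015,-0.02,0],[-0.5,-0.02,-0.02,0]],
])

```text
time: 28.5
eef_pos: [0.5571, -0.1507, 0.0735]
tcp_rot: [0.491, 0.507, -0.49, 0.511]
contact_force: [2.7, -0.7, 6.7]
opening: 0.001
```

Emit:
servo_tool([
  [[-0.06,0,0,0],[-0.12,-0.005,0,0],[-0.18,-0.01,0,0],[-0.24,-0.01,0,0],[-0.28,-0.01,0,0]],
])

```text
time: 29.0
eef_pos: [0.5293, -0.1521, 0.0735]
tcp_rot: [0.491, 0.507, -0.49, 0.511]
contact_force: [1.8, -0.6, 6.4]
opening: 0.001
```

Emit:
servo_tool([
  [[-0.02,0,0,0],[-0.04,0,0,0],[-0.06,0,0,0],[-0.06,0,0,0],[-0.06,0,0,0]],
])

```text
time: 29.5
eef_pos: [0.5233, -0.1524, 0.0735]
tcp_rot: [0.491, 0.507, -0.49, 0.511]
contact_force: [0.9, -0.9, 6.8]
opening: 0.003
```

The upward force and height stuck at 0.0735 suggest the tip may have ridden up on the pad. Lifting to look.

Emit:
servo_tool([
  [[0,0,0.2,0],[0,0,0.4,0],[0,0,0.6,0],[0,0,0.8,0],[0,0,1,0]],
])

```text
time: 30.0
eef_pos: [0.5203, -0.1504, 0.1709]
tcp_rot: [0.49, 0.51, -0.491, 0.508]
contact_force: [0.4, -0.2, -0.2]
opening: 0.002
```

Run:
```python
from h import *
s=read_camera('side');w=read_camera('wrist')
print([(np.round(d['at'],4).tolist(),round(d['p'],2)) for d in recognise('side','cover_pad')])
print([(np.round(d['at'],4).tolist(),round(d['p'],2)) for d in recognise('wrist','cover_pad')])
s=cv2.resize(s[110:290,270:500],(400,320));w=cv2.resize(cv2.convertScaleAbs(w,alpha=1.8,beta=10),(400,320))
cv2.imwrite('pics/x7.png',np.hstack([s,w]))
```

```text
[([0.4601, -0.1422, 0.0727], 0.7)]
[([0.4957, -0.147, 0.0785], 0.93)]
```

View pics/x7.png

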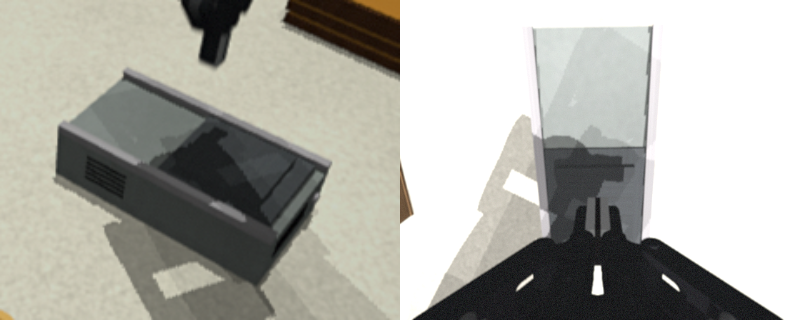

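Run:
```python
from h import *
W=wcam();im=read_camera('wrist');print(get_state()['eef_pos'])
B=(.5235,-.149,.038)
for x in(-.004,.001,.006,.011,.016):print(x,wproj(W,place(B,[[x,0,.0655]])).round(1),wproj(W,place(B,[[x-.0175,0,.0755]])).round(1),wproj(W,place(B,[[x-.0175,0,.0655]])).round(1))
g=cv2.cvtColor(im,cv2.COLOR_BGR2GRAY).astype(float)
col=g[165:265,225:235].mean(1);d=np.diff(col)
for i in np.argsort(-abs(d))[:12]:print(165+i,d[i].round(1))
print('near box corner far edge rows',np.argsort(-abs(np.diff(g[10:60,255:265].mean(1))))[:4]+10, wproj(W,place(B,[[.125,0,.06]])))
```

```text
[ 0.52063453 -0.15034155  0.16938395]
-0.004 [[274.7 207.4]] [[274.7 232.7]] [[274.7 227.8]]
0.001 [[274.7 201.4]] [[274.7 226.8]] [[274.7 222.1]]
0.006 [[274.7 195.3]] [[274.7 220.8]] [[274.7 216.2]]
0.011 [[274.7 189.1]] [[274.7 214.7]] [[274.7 210.3]]
0.016 [[274.7 182.9]] [[274.6 208.5]] [[274.7 204.4]]
177 -18.3
193 -16.3
176 -11.2
178 -10.5
194 -10.0
192 -7.7
209 -4.4
216 -3.5
207 -2.9
237 -2.8
196 2.7
219 2.6
near box corner far edge rows [32 31 30 33] [[274.57809192  25.55968309]]
```

The cover is still about 6–12 mm open and the tip probably rode on the pad's edge. I'll come down again farther out and lower.

Emit:
servo_tool([
  [[0.2,0,-0.1,0],[0.2,0,-0.3,0],[0.2,0,-0.5,0],[0.2,0,-0.7,0],[0.2,0,-0.85,0]],
])

```text
time: 30.75
eef_pos: [0.5398, -0.1499, 0.0824]
tcp_rot: [0.49, 0.511, -0.491, 0.508]
contact_force: [0.7, 0.2, -0.4]
opening: 0.006
```

Emit:
servo_tool([
  [[0,0,-0.05,0],[0,0,-0.1,0],[0,0,-0.15,0],[0,0,-0.17,0],[0,0,-0.17,0]],
])

```text
time: 31.25
eef_pos: [0.542, -0.1508, 0.0691]
tcp_rot: [0.491, 0.509, -0.49, 0.509]
contact_force: [0.5, 0.0, -0.9]
opening: 0.004
```

Emit:
servo_tool([
  [[-0.02,0,-0.01,0],[-0.05,0,-0.01,0],[-0.08,0,-0.01,0],[-0.11,0,-0.01,0],[-0.14,0,-0.01,0]],
])

```text
time: 31.75
eef_pos: [0.5275, -0.1508, 0.0679]
tcp_rot: [0.491, 0.509, -0.49, 0.509]
contact_force: [-0.2, -0.1, -0.3]
opening: 0.002
```

Emit:
servo_tool([
  [[-0.02,0,0,0],[-0.04,0,0,0],[-0.06,0,0,0],[-0.08,0,0,0],[-0.1,0,0,0]],
])

```text
time: 32.25
eef_pos: [0.518, -0.151, 0.0679]
tcp_rot: [0.491, 0.509, -0.49, 0.51]
contact_force: [2.4, -0.1, -0.6]
opening: 0.003
```

Emit:
servo_tool([
  [[-0.02,0,0,0],[-0.04,0,0,0],[-0.06,0,0,0],[-0.06,0,0,0],[-0.06,0,0,0]],
])

```text
time: 32.75
eef_pos: [0.5154, -0.1511, 0.0683]
tcp_rot: [0.493, 0.506, -0.489, 0.512]
contact_force: [12.8, 1.1, -9.3]
opening: -0.007
```

Emit:
servo_tool([
  [[-0.02,0,0,0],[-0.04,0,0,0],[-0.05,0,0,0],[-0.05,0,0,0],[-0.05,0,0,0]],
])

```text
time: 33.25
eef_pos: [0.5151, -0.1512, 0.0687]
tcp_rot: [0.497, 0.501, -0.486, 0.515]
contact_force: [27.3, 1.3, -19.3]
opening: 0.003
```

Hard stop, with 27 N at x = 0.515. That fits an 11 mm finger half-width and a fully shut cover. Backing off and verifying.

Emit:
servo_tool([
  [[0.1,0,0,0],[0.25,0,0,0],[0.25,0,0.2,0],[0.25,0,0.5,0],[0.25,0,0.9,0]],
])

```text
time: 33.75
eef_pos: [0.5295, -0.1497, 0.1563]
tcp_rot: [0.489, 0.512, -0.491, 0.507]
contact_force: [0.3, -0.2, 1.1]
opening: -0.001
```

Emit:
servo_tool([
  [[0,0,0.2,0],[0,0,0.4,0],[0,0,0.6,0],[0,0,0.6,0],[0,0,0.6,0]],
])

```text
time: 34.25
eef_pos: [0.5313, -0.1506, 0.2174]
tcp_rot: [0.49, 0.51, -0.491, 0.509]
contact_force: [-1.4, -0.3, -1.0]
opening: -0.002
```

Run:
```python
from h import *
s=read_camera('side');a=read_camera('scene');print(get_state()['time'],get_state()['contact_force'])
for q in('tube','bottle','roll'):print(q,[(np.round(d['at'],3).tolist(),round(d['p'],2)) for d in recognise('side',q)])
cv2.imwrite('pics/end.png',np.hstack([cv2.resize(a[80:290,100:420],(400,300)),cv2.resize(s[110:410,100:500],(400,300))]))
```

```text
34.35 [-0.36892583 -0.22498938  0.31716745]
tube [([0.589, 0.19, 0.078], 0.7), ([0.496, 0.19, 0.081], 0.66)]
bottle [([0.725, 0.013, 0.088], 0.9)]
roll [([0.725, 0.189, 0.039], 0.7)]
```

View pics/end.png

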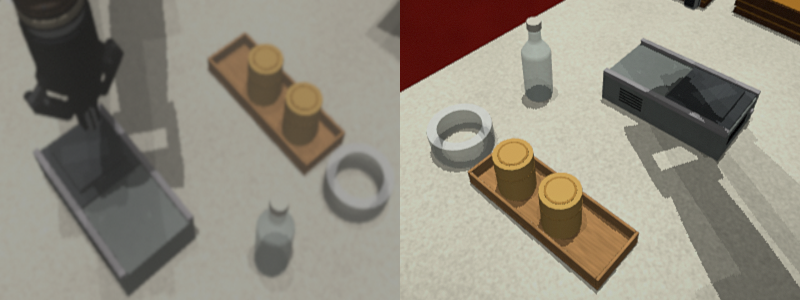

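The cover is shut over the compartment. Both tubes stand upright in the tray, and the bottle and roll haven't moved. Handing in.

```bash
python3 -c "
from plant import *
print(sign_off())"
```

```text
the job is handed in; nothing more can be done
None
```

I finished the whole job and handed it in at about 34 s of the 72 s allowed. `sign_off` reports no verdict, so what follows is from my own checks.

- **Tube:** it stands upright in the far free part of the tray, near the tray's middle line. The last pictures show both tubes upright. Tube_b, the bottle and the tape roll read within 2 mm of their starting positions.
- **Cover opening:** I pushed it until it hit the hard stop, with 17 N on the tool.
- **Dial:** I turned it about 90°. In the wrist picture, taken while the bar was still gripped, the pointer lined up with the mark. The earlier angle estimates disagreed slightly (1.54 and 1.61 rad), so I used 1.57. I did not look at the dial again after letting go.
- **Cover shutting:** on the first push the fingertips seem to have ridden up on the pad's edge, leaving the cover about 6–12 mm open. I pushed again lower down and reached the hard stop at 27 N. The two stop positions fit the full 122 mm travel, and the final picture shows the compartment covered. I did not measure the last millimetres from a picture.
- **Position estimate:** my box estimate from the pictures was about 2–3 mm too far along x, judged by the two stops. This did not affect the result.

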